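# Trip the dicer's drawer catch with the release pin

### The arm

A 6-joint arm with a two-finger parallel gripper is mounted at the origin on the work surface. World frame = base frame: x ahead of the robot, y to its left, z up, the work surface at z = 0. Lengths are in mm, angles in rad, forces in N, time in s.
With the tool pointing down it reaches from about 400 to 825 mm from the base axis. Payload 7 kg.
Tool frame: the origin (TCP) lies at the very end of the fingers, on their centre line; the grasp point (between the pads) lies 19 mm behind it; z points along the fingers, y is the line along which they close (so a half turn about z gives the same grasp; the last joint's range is limited). The gripper opens to 88 mm and grips with 3 to 60 N. Pads are 19 mm wide; open, the fingers measure 130 mm over their backs; the gripper's body (78 mm by 193 mm) begins 47 mm behind the grasp point.
Start: joints at [1.63, 0.359, 0.012, 0, -1.224, -0.288], TCP at [153.107, 657.384, 226.561] pointing down, gripper open.
Joint ranges: [-3.07, 3.07], [-1.43, 2.12], [-1.02, 1.25], [-3.03, 1.67], [-3.05, -0], [-3.03, 3.03]. Speed limits (rad/s): [2.39, 2.39, 3.01, 3.14, 3.14, 3.14].

### API

Orientations are given as a unit quaternion [x, y, z, w].
In Python, from plant import bot gives the robot as it stands. Calls block until the motion is done:
- bot.move_ptp(position, orientation): joint-space move of the TCP to a pose.
- bot.line_to(position, velocity=150, ori=None): straight line of the TCP; ori=None keeps the orientation; velocity is the mean speed in mm/s.
- bot.move_joints(angles): joint-space move.
- bot.move_gripper(opening, force=None): finger opening in mm; force is the grip in N (None keeps the last); returns when the fingers have stopped.
- bot.pause(seconds).
- bot.solve_ik(position, orientation): joint angles nearest the present ones, or None.
- bot.read_state(): the state.
- bot.camera(name): name is "scene" or "top" or "wrist"; returns the picture (384x512x3 uint8, red, green, blue); there is no depth.
- bot.get_calibration(name): a dict with "fx", "fy", "cx", "cy" (pixels), "view" (4x4, takes a point from world to camera coordinates); the wrist camera has in their place "T_tool_cam" (4x4, takes a point from camera to tool coordinates, whose origin is the TCP and whose axes are the flange's). Camera axes: x right, y up, looking along -z (the intrinsics and any distortion apply to the point x, -y, -z); pixel columns grow to the right and rows downward; lengths in mm; the calibration is good to about 2 mm. A picture is of the moment at which its call begins: read the wrist's pose just before it. get_calibration takes no time and is no camera call.
A pose or a line that the arm cannot do raises bot.Unreachable and nothing moves.
- bot.close_job(): hands the job in, once; it reports no verdict.
The state is a dict: "t": time; "joint_pos": joint angles; "qvel": joint speeds; "tau": joint torques, N m; "tcp_pos": TCP position; "eef_rot": TCP orientation; "contact_force": force on the tool from outside, world axes, zero at the start; "moment": the same for the moment, N m; "width": finger opening in mm.
Only numpy, scipy, OpenCV 4.12 (cv2) and the standard library are available. Lean on these libraries where they do the work, as an engineer would, in place of code of your own. Each camera call takes 0.05 s, during which the arm holds its last target. There are 200 camera calls.

### The job

The offcut drawer of the vegetable dicer is held shut by a spring catch hidden under the oblong hole in the dicer's top. Take the release pin out of its stand, reach down through the hole, feel along for the catch and press it gently (never more than 25 N on the dicer) until the drawer springs open by itself, then hang the pin back in its stand, upright with its collar down on the stand, and let go. Leave the drawer open, do not touch it with the gripper, and do not shift the things lying about.

Things in the scene. Friction and masses are not known exactly. Their poses are not given: they have to be found in the camera images.
- pin_grip (a point): centre of the release pin's flat grey grip: 50 mm high, 24 mm along own x, 14 mm thick along own y (grasp it across the 14 mm, from above). Own z is up; this point is 25 mm below the grip's top and 105 mm above the pin's tip. At the start the pin hangs upright in its stand. About 120 g.
- pin_tip (a point): lower end of the pin's round steel shank, 8 mm across and 75 mm long, on its axis; its axes are the pin's
- pin_collar (a point): underside of the pin's steel collar (26 mm across, 5 mm thick, between shank and grip), on the axis, 75 mm above the tip; it lies on the stand's top when the pin hangs in it
- stand_mouth (a point): centre of the mouth of the pin's stand, at its top face: a fixed black block 64 x 64 mm and 85 mm high, with a square bore 13 mm wide and 81 mm deep, its edges slightly bevelled
- dicer: the vegetable dicer: fixed metal housing 260 mm deep (own x), 360 mm wide (own y), 130 mm high, its front and drawer facing the robot (own -x); origin under its centre. A round feed head, 124 mm across and 67 mm high, stands on its top at own x 30, y 95 mm.
- hole (a point): centre of the oblong access hole, at the dicer's top face; axes are the dicer's. The hole is 12 mm wide (own x) and 46 mm long (own y), through an 8 mm plate with a small bevel; open below the plate down to the hidden bar.
- bar (a point): point under the hole's centre, 45 mm down, at the level of the hidden bar's top; axes are the dicer's. The bar is stiff (8 N per mm), 30 mm wide, and runs under the whole hole along own y, with one gap 11 mm long that holds the catch. The gap's centre lies up to 14 mm either way along own y from this point, differently each time, and is not measured: the pin stops hard on the bar.
- catch_level (a point): point 3 mm below the bar point. At rest the top of the catch lies at this level or up to 9 mm lower, differently each time; neither this nor its place along own y is measured. The catch is a spring plunger 10 mm long filling the gap. It gives way at 1 to 2 N, frees the drawer when pushed down 7 mm (3 to 4 N), and meets a hard stop at 9.5 mm (4 N).
- drawer (a joint): how far the drawer is out, in m: 0 shut and latched, about 0.05 sprung open towards its front (own -x of the hole). Its front is a plain panel 172 mm wide and 54 mm high, flush with the housing; it runs out by its own spring once the catch is down.
- board: white cutting board lying fixed on the table, 240 x 340 x 15 mm; origin under its centre
- bowl: open steel bowl, 150 mm across, 60 mm high; a bystander, origin under its centre
- shaker: steel shaker jar, 52 mm across, 90 mm high; a bystander, origin under its centre
- squeeze: white squeeze bottle, 56 mm across, 170 mm high; a bystander, origin under its centre
- spoon: kitchen spoon with a black handle, lying flat; a bystander, origin under its centre
- potato: whole potato, 66 mm across, 50 mm high; a bystander, origin under its centre

How it is judged (in metres and radians):
On the way, in this order (a step that is already met when the one before it is completed fails the run):
1. the pin is drawn up out of its stand (z of pin_tip in the frame of stand_mouth above 0 m), for 0.05 s.
2. the pin reaches down through the hole while the drawer is still shut (z of pin_tip in the frame of hole between -0.075 and -0.03 m and x of pin_tip in the frame of hole between -0.012 and 0.012 m and y of pin_tip in the frame of hole between -0.026 and 0.026 m and value of joint drawer below 0.004 m), for 0.05 s.
3. the drawer springs open with the pin in the hole (z of pin_tip in the frame of hole between -0.075 and -0.03 m and x of pin_tip in the frame of hole between -0.012 and 0.012 m and y of pin_tip in the frame of hole between -0.026 and 0.026 m and value of joint drawer above 0.02 m), for 0.05 s.
At the end, for the whole second after the job is handed in: the drawer stands at least 40 mm out; the pin hangs at rest in its stand, its axis within 6 mm of the bore's centre, its collar within 3 mm of the stand's top, upright within 0.08 rad, released (value of joint drawer above 0.04 m and horizontal distance between pin_collar and stand_mouth below 0.006 m and z of pin_collar in the frame of stand_mouth below 0.003 m and angle between pin_tip's own z axis and vertical below 0.08 rad and linear speed of pin below 0.02 m/s); the robot touches nothing.
It fails at once if the pin bears on the dicer (top, bar or catch) with more than 25 N (contact force between pin and dicer above 25 N).
It fails at once if the gripper or arm touches the drawer (contact force between any of the fingers, the arm and drawer above 1 N).
It fails at once if the gripper or arm leans on the dicer with more than 25 N (contact force between any of the fingers, the arm and dicer above 25 N).
It fails at once if a thing lying about is shifted by more than 20 mm (distance of any of bowl, shaker, squeeze, spoon, potato from where it was at the start of the episode above 0.02 m).
It also fails if it takes over 69 s, if anything falls off the work surface, if the arm or the gripper's body presses on something with over 40 N, if the wrist force passes 120 N, or if a joint passes its speed limit or range.

## Working session

There is one attempt and no reset: what is moved stays moved. The work goes in short steps, each a Python script; the robot and the scene stay as the last script left them, time stands still between calls to the robot, and variables do not carry over. Pictures are saved under pics/ and viewed, on a budget of 10 in all, crops included, one or two more only if the job needs it, and the job is handed in when it is done.

```bash
ls; mkdir -p pics; python3 - <<'E'
from plant import bot
import cv2,numpy as np
np.set_printoptions(suppress=True,precision=3)
for n in("scene","top","wrist"):
    s=bot.read_state();cv2.imwrite(f"pics/{n}0.png",bot.camera(n)[:,:,::-1]);print(n,bot.get_calibration(n))
print(s)
E
```

```text
pics
scene {'fx': 350.8582327925612, 'fy': 350.8582327925612, 'cx': 257.59699350562795, 'cy': 188.32019010687085, 'view': array([[    0.707,     0.706,     0.023,  -430.393],
       [   -0.419,     0.392,     0.819,   135.226],
       [    0.569,    -0.589,     0.574, -1419.369],
       [    0.   ,     0.   ,     0.   ,     1.   ]])}
top {'fx': 494.6137048955247, 'fy': 494.6137048955247, 'cx': 264.15359983893404, 'cy': 186.33714041408788, 'view': array([[    0.028,    -1.   ,     0.008,    32.64 ],
       [    0.987,     0.029,     0.158,  -566.24 ],
       [   -0.158,     0.003,     0.987, -1954.291],
       [    0.   ,     0.   ,     0.   ,     1.   ]])}
wrist {'fx': 333.0649949731391, 'fy': 333.0649949731391, 'cx': 253.58004374090365, 'cy': 194.61750516047218, 'T_tool_cam': array([[   0.   ,    0.955,    0.297,   79.672],
       [   1.   ,   -0.   ,   -0.   ,   -1.234],
       [  -0.   ,    0.297,   -0.955, -158.237],
       [   0.   ,    0.   ,    0.   ,    1.   ]])}
{'t': 0.1, 'joint_pos': array([ 1.63 ,  0.359,  0.011, -0.   , -1.224, -0.288]), 'qvel': array([-0.001, -0.001,  0.003, -0.001,  0.   , -0.   ]), 'tau': array([ -0.001, -58.416,  29.375,   7.016,   0.01 ,  -0.   ]), 'tcp_pos': array([153.031, 656.957, 225.693]), 'eef_rot': array([ 0.993, -0.114, -0.   ,  0.001]), 'contact_force': array([0.168, 1.163, 0.162]), 'moment': array([0.037, 0.004, 0.005]), 'width': 87.83387866163996}
```

View pics/top0.png

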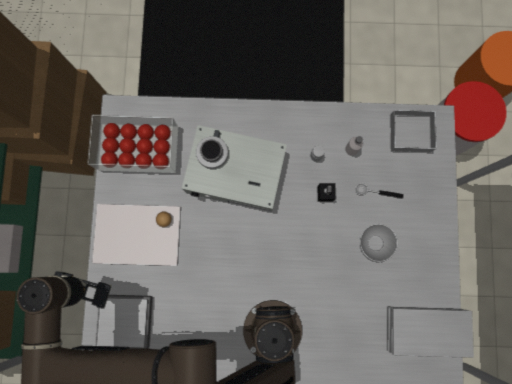

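View pics/scene0.png

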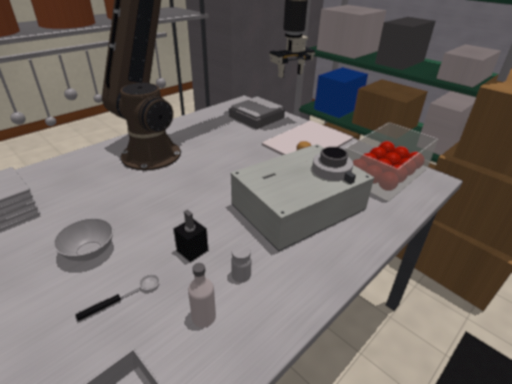

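```bash
cat > h.py <<'E'
from plant import bot
import cv2,numpy as np
from scipy.spatial.transform import Rotation as R
np.set_printoptions(suppress=True,precision=2)
def cam(n,s=None):
    c=bot.get_calibration(n); K=np.array([[c["fx"],0,c["cx"]],[0,c["fy"],c["cy"]],[0,0,1]])
    if n=="wrist":
        T=np.eye(4);T[:3,:3]=R.from_quat(s["eef_rot"]).as_matrix();T[:3,3]=s["tcp_pos"];M=T@c["T_tool_cam"]
    else: M=np.linalg.inv(c["view"])
    return K,M
def world(px,z,n,s=None):
    K,M=cam(n,s);o=M[:3,3]
    p=np.c_[np.atleast_2d(px),np.ones(len(np.atleast_2d(px)))]@np.linalg.inv(K).T
    d=(p*[1,-1,-1])@M[:3,:3].T
    return o+d*((z-o[2])/d[:,2])[:,None]
def proj(P,n,s=None):
    K,M=cam(n,s);q=(np.atleast_2d(P)-M[:3,3])@M[:3,:3]*[1,-1,-1]@K.T
    return q[:,:2]/q[:,2:]
def down(yaw): # tool x at yaw, z down
    return (R.from_euler('z',yaw)*R.from_euler('x',np.pi)).as_quat()
E
python3 - <<'E'
from h import *
c=world([[199,128],[287,148],[273,209],[184,190]],130,"top");print(c, c.mean(0))
print(np.linalg.norm(np.diff(c,axis=0),axis=1), np.arctan2(*( (c[0]-c[3])[[1,0]])), np.arctan2(-(c[3]-c[2])[0],(c[3]-c[2])[1]))
print("hole",world([254,184],130,"top")); print("stand",world([327,192],85,"top"),"shaker",world([317,153],90,"top"),"spoon",world([361,189],5,"top"))
s=bot.read_state();print(s["eef_rot"],down(0),R.from_quat(s["eef_rot"]).as_matrix())
im=cv2.imread("pics/top0.png")[120:220,175:355];cv2.imwrite("pics/topc.png",cv2.resize(im,None,fx=4,fy=4,interpolation=cv2.INTER_CUBIC))
E
```

```text
[[776.54 311.9  130.  ]
 [706.08 -36.24 130.  ]
 [464.36  12.58 130.  ]
 [528.18 357.7  130.  ]] [618.79 161.49 130.  ]
[355.2  246.6  350.97] -0.1823368150670259 -0.182854101915859
hole [[559.48  88.52 130.  ]]
stand [[ 543.2  -200.31   85.  ]] shaker [[ 698.82 -158.45   90.  ]] spoon [[ 571.93 -351.13    5.  ]]
[ 0.99 -0.11  0.    0.  ] [1. 0. 0. 0.] [[ 0.97 -0.23 -0.  ]
 [-0.23 -0.97 -0.  ]
 [ 0.    0.   -1.  ]]
```

```bash
python3 - <<'E'
from h import *
import json
s=bot.read_state();p=s["tcp_pos"]
bot.line_to([p[0],p[1],320],300)
st={}
for n,pos,yaw in(("hole",[555,88,270],-0.19),("stand",[540,-200,270],0)):
    bot.move_ptp(pos,down(yaw)); bot.pause(.3)
    s=bot.read_state();cv2.imwrite(f"pics/w_{n}.png",bot.camera("wrist")[:,:,::-1])
    st[n]={k:list(map(float,s[k])) for k in("tcp_pos","eef_rot","joint_pos","contact_force")};print(n,s["t"],s["tcp_pos"],s["contact_force"],s["joint_pos"])
json.dump(st,open("st.json","w"))
E
```

```text
hole 3.3833 [554.99  88.35 269.99] [ 0.57 -0.35 -0.03] [ 0.51  0.15 -0.17 -0.   -1.25  0.88]
stand 4.8417 [ 540.33 -199.15  270.03] [ 0.02  0.73 -0.23] [-0.01  0.17 -0.14 -0.   -1.26  1.59]
```

View pics/w_hole.png

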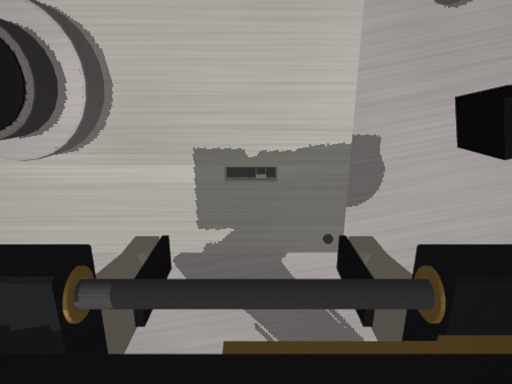

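View pics/w_stand.png

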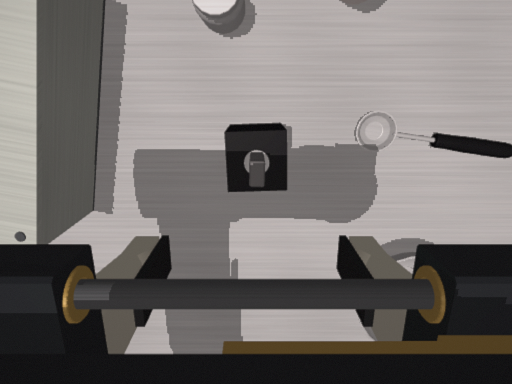

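```bash
python3 - <<'E'
from h import *
import json
st=json.load(open("st.json"))
a=cv2.imread("pics/w_hole.png")[155:190,216:286];b=cv2.imread("pics/w_stand.png")[115:200,217:297]
a=cv2.convertScaleAbs(a,alpha=1.0,beta=0);b=np.clip(b*2.5,0,255).astype('uint8')
a=cv2.resize(a,None,fx=8,fy=8,interpolation=0)[:, :560];b=cv2.resize(b,None,fx=7,fy=7,interpolation=0)[:595]
o=np.zeros((600,800,3),'uint8');
# left part hole scaled, right stand
A=cv2.resize(a,(390,195),interpolation=0);B=cv2.resize(b,(400,425),interpolation=0)
o[:195,:390]=A;o[:425,400:]=B
cv2.imwrite("pics/crop1.png",o)
h=st["hole"];s=st["stand"]
print(world([[251,173],[224,173],[278,173]],130,"wrist",h),world([[257,158]],85,"wrist",s))
for z in (140,): print(world([[257,155]],z,"wrist",s))
# expected projections
P=np.array([540,-200,0]);print(world([[226,134],[287,134],[228,191],[288,189]],85,"wrist",s))
E
```

```text
[[563.65  90.51 130.  ]
 [568.32 114.89 130.  ]
 [558.98  66.14 130.  ]] [[ 553.66 -201.31   85.  ]]
[[ 566.99 -200.71  140.  ]]
[[ 578.44 -169.53   85.  ]
 [ 578.53 -231.84   85.  ]
 [ 517.67 -170.28   85.  ]
 [ 520.01 -234.74   85.  ]]
```

View pics/crop1.png

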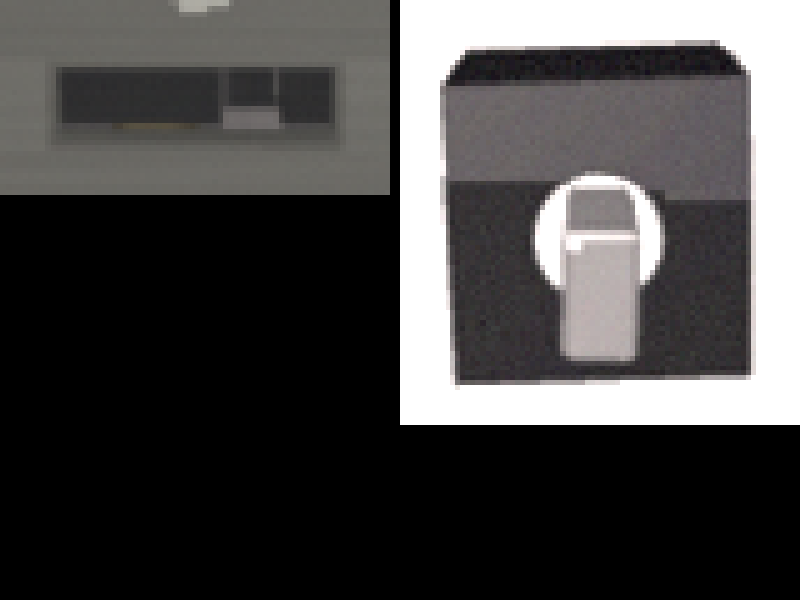

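```bash
python3 - <<'E'
from h import *
import json
st=json.load(open("st.json"));h=st["hole"];s=st["stand"]
px=lambda u,v:[217-.5+(u-400)/5,115-.5+v/5]
g=world([px(562,237),px(639,237),px(636,360),px(560,360)],140,"wrist",s);print("grip",g,g.mean(0))
c=world([px(443,85),px(750,75),px(750,377),px(456,384)],85,"wrist",s);print("stand",c,c.mean(0))
q=lambda u,v:[216-.5+u/5.571,155-.5+v/5.571]
H=world([q(52,66),q(341,66),q(341,148),q(52,148)],130,"wrist",h);print("hole",H,H.mean(0),np.linalg.norm(np.diff(H,axis=0),axis=1))
ey=(H[0]-H[1]);ey/=np.linalg.norm(ey);print("yaw",np.arctan2(-ey[0],ey[1]))
for z in(130,85,79): 
  w=world([q(223,118),q(280,118)],z,"wrist",h);print(z,(w-H.mean(0))@ey)
c=world([[199,128],[287,148],[273,209],[184,190]],130,"top")
E
```

```text
grip [[ 560.85 -193.62  140.  ]
 [ 560.87 -207.16  140.  ]
 [ 538.39 -206.87  140.  ]
 [ 538.37 -193.2   140.  ]] [ 549.62 -200.21  140.  ]
stand [[ 580.96 -168.67   85.  ]
 [ 583.06 -231.19   85.  ]
 [ 519.   -233.16   85.  ]
 [ 517.33 -169.95   85.  ]] [ 550.09 -200.74   85.  ]
hole [[574.27 112.8  130.  ]
 [565.35  66.26 130.  ]
 [551.64  68.59 130.  ]
 [560.68 115.77 130.  ]] [562.99  90.86 130.  ] [47.39 13.91 48.03]
yaw -0.1893923262534732
130 [ -4.38 -13.81]
85 [ -4.65 -15.5 ]
79 [ -4.68 -15.72]
```

```bash
python3 - <<'E'
from h import *
import json
bot.line_to([549.7,-200.4,200],200,ori=down(0))
bot.line_to([549.7,-200.4,96],80)
s=bot.read_state();print(s["tcp_pos"],s["contact_force"])
bot.move_gripper(8,40);bot.pause(.2)
s=bot.read_state();print("grip",s["width"],s["tcp_pos"],s["contact_force"])
bot.line_to([549.7,-200.4,106],40);s=bot.read_state();print(s["contact_force"],s["width"])
bot.line_to([549.7,-200.4,270],120)
yaw=-0.189;ey=np.array([-np.sin(yaw),np.cos(yaw),0]);H=np.array([563,90.9,0])
p=H-10.1*ey;p[2]=270;bot.move_ptp(p,down(yaw))
p[2]=150+86;bot.line_to(p,60);bot.pause(.4)
s=bot.read_state();im=bot.camera("wrist")[:,:,::-1];cv2.imwrite("pics/w_tip.png",im)
json.dump({k:list(map(float,s[k])) for k in("tcp_pos","eef_rot")},open("st2.json","w"))
print(s["t"],s["tcp_pos"],s["contact_force"],s["width"])
tip=np.array(s["tcp_pos"])-[0,0,86];print("tip proj",proj(tip,"wrist",s),"hole",proj(H+[0,0,130],"wrist",s),"gap",proj(H-10.1*ey+[0,0,130],"wrist",s))
u,v=proj(tip,"wrist",s)[0].astype(int);c=im[v-50:v+50,u-65:u+65];cv2.imwrite("pics/tipc.png",cv2.resize(np.clip(c*1.5,0,255).astype('uint8'),None,fx=6,fy=6,interpolation=0));print(u-65,v-50)
E
```

```text
[ 550.12 -200.44   96.57] [0.12 0.47 0.87]
grip 13.481747484482375 [ 549.74 -200.44   96.02] [ 0.27 -0.17  0.33]
[-0.27  0.17 -1.53] 13.62091469809333
12.3167 [561.15  81.03 236.16] [-0.18 -0.32 -2.09] 13.529404112219614
tip proj [[255.21 199.37]] hole [[242.99 191.86]] gap [[255.17 191.86]]
190 149
```

View pics/tipc.png

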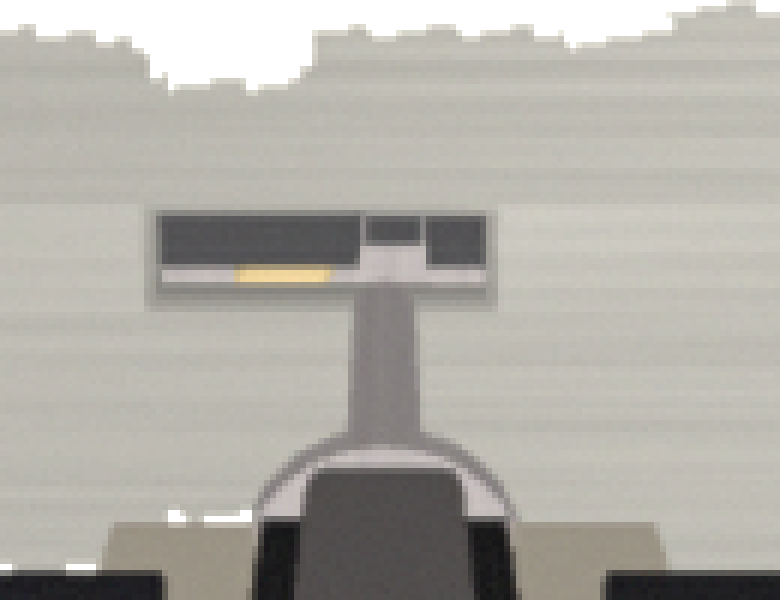

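```bash
python3 - <<'E'
from h import *
import json
s=json.load(open("st2.json"));im=cv2.imread("pics/w_tip.png")
for r in range(182,212): print(r,im[r,244:268,1])
yaw=-0.189;ey=np.array([-np.sin(yaw),np.cos(yaw),0]);ex=np.array([np.cos(yaw),np.sin(yaw),0])
q=lambda u,v:[190-.5+u/6,149-.5+v/6]
H=world([q(150,208),q(491,208),q(491,303),q(150,303)],130,"wrist",s).mean(0)
g=world([q(360,230),q(427,230)],85,"wrist",s);t=world([[253.7,196]],150,"wrist",s)[0]-4*ex
for n,p in(("hole",H),("g0",g[0]),("g1",g[1]),("tip",t)):print(n,p,(p-H)@ex,(p-H)@ey)
E
```

```text
182 [125 125 125 123 124 125 125 125 125 124 125 126 124 125 125 126 125 124
 126 124 125 127 126 126]
183 [119 119 120 119 120 120 120 120 118 119 121 120 120 121 121 121 121 121
 121 120 121 122 121 121]
184 [ 91  92  91  91  90  87  95 102 104 104 104 105 104 104 104 103 105 104
 105 105 106 105 106 105]
185 [60 59 62 61 60 60 89 72 66 66 65 65 65 67 65 68 89 68 65 66 64 65 65 66]
186 [56 56 55 54 54 56 90 64 57 55 56 54 55 56 55 60 86 58 54 55 56 53 55 55]
187 [56 56 56 55 55 57 89 64 56 56 57 54 55 55 53 58 87 58 54 57 54 55 55 56]
188 [57 58 56 57 55 55 88 65 59 56 56 56 55 55 55 60 87 58 55 55 55 55 56 55]
189 [ 56  57  55  56  56  56  92  80  77  75  73  74  76  75  76  78 104  62
  54  55  56  58  57  56]
190 [ 58  57  57  57  56  60 120 122 120 120 117 118 119 122 121 122 123  70
  57  59  57  59  58  57]
191 [ 55  55  53  55  54  62 124 128 126 126 123 123 127 128 127 127 126  69
  55  54  57  56  57  57]
192 [ 57  58  57  56  57  75 125 127 126 125 124 123 126 128 127 127 125  70
  56  56  57  57  59  57]
193 [ 96  91  89  88  89  94 126 127 124 125 123 122 125 129 126 12
[... 1369 characters left out ...]
  86  87  84  84  87 105 123 127
 127 126 126 126 126 125]
208 [122 122 123 123 107  89  84  82  86  87  86  86  85  83  86 104 123 125
 125 124 124 125 124 124]
209 [123 123 124 122 101  87  85  84  85  86  85  84  84  85  88 104 121 123
 122 122 125 122 123 123]
210 [125 127 128 125 101  88  83  84  86  87  86  86  85  85  85  98 124 127
 127 127 127 126 127 127]
211 [128 127 127 127 101  86  84  84  85  88  86  86  84  86  85  97 123 129
 128 128 128 128 128 128]
hole [563.62  90.84 130.  ] 0.0 0.0
g0 [553.75  87.75  85.  ] -9.116883317641333 -4.891196926922654
g1 [551.72  77.15  85.  ] -9.114463406735492 -15.67543562382683
tip [560.06  82.42 150.  ] -1.9170168072268219 -8.930726800166685
```

```bash
cat >> h.py <<'E'
yaw=-0.189;ey=np.array([-np.sin(yaw),np.cos(yaw),0]);ex=np.array([np.cos(yaw),np.sin(yaw),0])
def force(n=4):
    f=[]
    for _ in range(n): bot.pause(.03);f.append(bot.read_state()["contact_force"])
    return np.mean(f,0)
E
python3 - <<'E'
from h import *
p=np.array(bot.read_state()["tcp_pos"])+1.3*ex-1.4*ey
p[2]=220;bot.line_to(p,40);bot.pause(.2)
f0=force(8);print("tare",f0,bot.read_state()["tcp_pos"]);np.save("f0.npy",f0);np.save("p.npy",p)
z=220
while z>155:
    z-=1.5 if z>173 else 0.5
    p[2]=z;bot.line_to(p,30);f=force(2 if z>173 else 4)-f0
    if z<174 or np.abs(f).max()>1.5: print(z-86,bot.read_state()["tcp_pos"][2]-86,f)
    if np.linalg.norm(f)>4.5: break
print(bot.read_state()["t"])
E
```

```text
tare [-0.05 -0.16 -1.28] [562.18  79.45 220.12]
87.5 87.45542675062009 [0.21 0.26 0.24]
86.0 85.99265530760806 [ 0.08  0.5  -0.14]
85.5 85.51056975593349 [-0.02  0.18 -0.02]
85.0 85.01311296852506 [ 0.16 -0.2   0.15]
84.5 84.50260935294747 [-0.36  0.61 -0.47]
84.0 83.99056463232978 [ 0.23  0.   -0.1 ]
83.5 83.50858433857391 [-0.09 -0.37 -0.04]
83.0 83.01059322002405 [ 0.03  0.01 -0.27]
82.5 82.4966714281694 [0.12 0.29 0.11]
82.0 82.01740228474932 [ 0.4   0.37 -0.1 ]
81.5 81.50441956831006 [ 0.01  0.17 -0.33]
81.0 80.98955662132025 [ 0.2   0.24 -0.3 ]
80.5 80.4845027579145 [ 0.1  -0.04 -0.17]
80.0 80.01598910067975 [0.15 0.38 0.17]
79.5 79.49226516103462 [-0.37 -0.24 -0.33]
79.0 79.0008153575487 [ 0.39 -0.18 -0.28]
78.5 78.73700941607066 [-0.56 -0.01  2.77]
78.0 78.15427662594809 [-1.21 -0.14  3.92]
77.5 77.48479478046985 [-0.79 -0.21  3.39]
77.0 76.97228732046233 [-0.02 -0.09  3.  ]
76.5 76.50531699762948 [-0.25  0.04  3.61]
76.0 75.97988858255479 [-0.5   0.01  4.04]
75.5 75.47974945116636 [ 0.25 -0.23  3.44]
75.0 75.00064428468912 [-0.11 -0.39  3.74]
74.5 74.49468744772324 [-0.19  0.17  4.03]
74.0 74.01487271067876 [-0.17 -0.4   4.55]
32.7833
```

```bash
python3 - <<'E'
from h import *
p=np.load("p.npy");f0=np.load("f0.npy")
for z in np.arange(73.5,69,-.5):
    p[2]=z+86;bot.line_to(p,20);f=force(4)-f0;print(z,bot.read_state()["tcp_pos"][2]-86,f)
    if f[2]>7.5:break
bot.pause(.3)
s=bot.read_state();print(s["t"])
cv2.imwrite("pics/w_open.png",np.hstack([bot.camera("wrist")[:,:,::-1][:,:400],bot.camera("top")[100:,150:350,::-1].repeat(2,0).repeat(2,1)[:384]]))
E
```

```text
73.5 73.50164980303785 [0.38 0.59 4.33]
73.0 72.97726345903328 [0.17 0.1  4.95]
72.5 72.45955636634045 [ 0.34 -0.22  4.06]
72.0 71.89905959418235 [0.68 0.32 2.83]
71.5 71.47550384693076 [0.64 0.19 2.78]
71.0 71.03958424648317 [0.78 0.39 3.26]
70.5 70.50937419899569 [0.54 0.01 3.47]
70.0 70.00163240713837 [0.19 0.4  3.49]
69.5 69.51305787404658 [0.59 0.06 3.87]
36.5333
```

View pics/w_open.png

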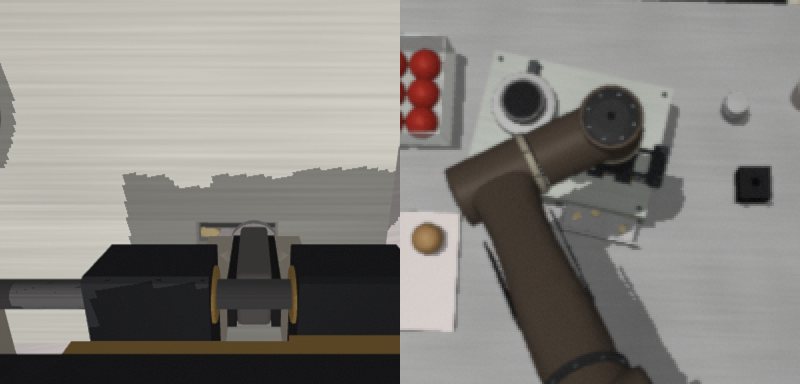

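```bash
python3 - <<'E'
from h import *
p=np.load("p.npy")
p[2]=225;bot.line_to(p,60);p[2]=280;bot.line_to(p,120)
bot.move_ptp([549.7,-200.4,280],down(0))
bot.line_to([549.7,-200.4,182],100);bot.pause(.3)
f0=force(6);s=bot.read_state();print(s["t"],s["tcp_pos"],f0,s["width"])
z=182
while z>94:
    z-=3 if z>102 else .5
    bot.line_to([549.7,-200.4,z],60);f=force(1 if z>102 else 3)-f0
    if z<99 or np.linalg.norm(f)>2: print(z,bot.read_state()["tcp_pos"],f)
    if np.linalg.norm(f)>5: break
print(bot.read_state()["t"])
E
```

```text
41.2667 [ 549.7  -200.39  182.06] [-0.09 -0.21 -1.67] 13.943310981470235
98.5 [ 549.73 -200.4    98.48] [-0.22 -0.09  0.58]
98.0 [ 549.66 -200.41   97.98] [0.16 0.03 0.59]
97.5 [ 549.67 -200.41   97.49] [ 0.43 -0.1  -0.1 ]
97.0 [ 549.69 -200.43   97.01] [-0.32  0.43  0.29]
96.5 [ 549.71 -200.4    96.51] [ 0.17 -0.48  0.06]
96.0 [ 549.74 -200.4    96.01] [-0.33  0.11  0.22]
95.5 [ 549.76 -200.43   96.  ] [-1.98  0.87  7.32]
52.8333
```

Seated on the stand at the original height without side force, so I release and retreat.

```bash
python3 - <<'E'
from h import *
bot.line_to([549.7,-200.4,96],20)
bot.move_gripper(45)
s=bot.read_state();print(s["t"],s["width"],s["contact_force"])
bot.line_to([549.7,-200.4,180],100)
bot.line_to([540,-200,270],150);bot.pause(.2)
s=bot.read_state();w=bot.camera("wrist")[:,:,::-1];t=bot.camera("top")[:,:,::-1]
print(bot.read_state()["t"],s["contact_force"])
B=cv2.resize(np.clip(w[115:200,217:297]*2.5,0,255).astype('uint8'),(400,425),interpolation=0)
A=cv2.resize(np.ascontiguousarray(t[120:250,175:345]),(400,306))
o=np.zeros((425,800,3),'uint8');o[:306,:400]=A;o[:,400:]=B;cv2.imwrite("pics/final.png",o)
E
```

```text
53.825 45.08322410858947 [-0.55  0.19 -0.08]
55.8667 [-0.88  0.49 -0.37]
```

View pics/final.png

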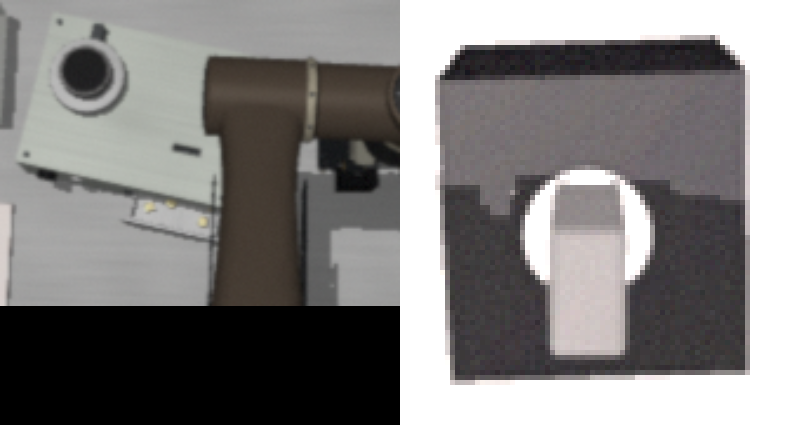

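```bash
python3 -c "
from plant import bot
print(bot.close_job())"
```

```text
the job is handed in; nothing more can be done
None
```

The drawer is open, the pin is hanging back in its stand, and I handed the job in at about 56 s of the 69 s allowed. The hand-in gives no verdict.

- **Finding the catch:** The wrist camera showed the catch's gap through the hole, about 10 mm towards own -y from the centre. I shifted the pin by the roughly 1.5 mm tip-to-hole offset seen in the same picture.
- **Pressing it:** The pin went straight in without touching the bar. It met the catch about 6 mm below bar level and pushed it down, with about 5 N the highest force I read. The force dropped at about 7 mm of travel, and the top camera then showed the drawer out.
- **Putting the pin back:** The collar met the stand at the same height the pin was picked up from, about 7 N against the stand, with no side force on the way down.
- **Last checks:** The final picture shows the pin upright, collar down and within about 2 mm of centre. The gripper is clear above it. The drawer is still out, partly hidden by the arm.
- **Not checked:** I only judged the drawer's opening by eye and did not measure it against 40 mm. I also did not re-measure the positions of the things lying about; the arm never worked near them.

I viewed 8 pictures.

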